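Steam the buns and hold the steamer lid half open

ROBOT

A 6-joint arm with a two-finger parallel gripper is mounted at the origin on the work surface. World frame = base frame: x ahead of the robot, y to its left, z up, the work surface at z = 0. Lengths are in m, angles in rad, forces in N, time in s.
With the tool pointing down it reaches from about 0.35 to 0.85 m from the base axis. Payload 8.1 kg.
Tool frame: the origin (TCP) lies midway between the tips of the shut fingers; the grasp point (between the pads) lies 19 mm behind it (robot.grip_point_offset is the distance from the TCP to the grasp point, in m); z points along the fingers, y is the line along which they close (so a half turn about z gives the same grasp; the last joint's range is limited). The gripper opens to 93 mm and grips with 3 to 60 N. Pads are 15 mm wide; open, the fingers measure 128 mm over their backs; the gripper's body (75 mm by 188 mm) begins 65 mm behind the grasp point.
Start: joints at [-1.238, 0.13, 1.488, -0, 1.523, -0.085], TCP at [0.243, -0.548, 0.219] pointing down, gripper open.
Joint ranges: [-2.96, 2.96], [-0.89, 2.26], [0.02, 2.5], [-1.34, 4.48], [0, 2.73], [-2.66, 2.66]. Speed limits (rad/s): [2.39, 2.39, 2.79, 3.14, 3.14, 3.14].

INTERFACE

Orientations are given as a rotation vector (axis times angle).
In Python, from plant import robot, read_camera, job gives the robot as it stands.
- The arm moves only by the shell command python3 -m inch 'ROWS' [FORCE]. ROWS is JSON, one flat list of numbers, 5 for each row, row after row: the shift along the world's x, y, z in mm, then the turn about the world's z in degrees, then the opening in per cent of the stroke, from 0 (shut) to 100 (fully open). In form: [dx, dy, dz, yaw, hand, dx, dy, dz, yaw, hand, ...]. A call has 1 to 10 rows; each row is the pose to reach, as a shift and turn from the pose commanded when the call began; what a row does not reach only later rows make up. A row lasts 1/12 s, in which the tool goes at most 41.7 mm and 7.16 degrees, less where a joint would pass 70% of its speed; a pose out of reach is approached as far as the arm can. A call with a gripper value outside its range is refused whole. The fingers move at their own pace and stop on an object; FORCE is the grip in N (left out, the last holds). Time passes only in rows, so rows that repeat a pose let the fingers close. It gives the time, the measured TCP pose, the force, the opening and the grip force at its end, in the units of the state.
- robot.read_state(): the state, without advancing time (a new reading comes with each control period).
- read_camera(name): name is "scene" or "top"; returns a dict with "image" (400x640x3 uint8, blue, green, red), "K" (3x3 intrinsics, pixels), "extrinsics" (4x4, takes a point from world to camera coordinates). Camera axes: x right, y down, z forward; pixel columns grow to the right and rows downward; lengths in m; the calibration is good to about 2 mm. A picture is of the moment at which its call begins. There is no depth.
- job.close_job(): hands the job in; it is judged then, once.
The state is a dict: "t": time; "q": joint angles; "dq": joint speeds; "joint_torque": joint torques, N m; "tool_pos": TCP position; "orientation": TCP orientation; "force": force on the tool from outside, world axes, zero at the start; "wrist_torque": the same for the moment, N m; "opening": finger opening in m; "gripper_force": force on a finger pad.
Only numpy, scipy, OpenCV 4.12 (cv2) and the standard library are available. Lean on these libraries where they do the work, as an engineer would, in place of code of your own. Each camera call takes 0.05 s, during which the arm holds its last target. There are 200 camera calls.

TASK

Give the buns a shot of steam: turn the orange knob on the grey timer clockwise as far as it goes and let go so that it springs back. Then raise the steamer's lid to 45 degrees and keep holding it there while a colleague reaches in from the side and takes the buns out: you finish while still holding the lid, which would fall shut. Leave the pickle pan and the two sauce bottles where they stand.

Things in the scene. Friction and masses are not known exactly. Their poses are not given: they have to be found in the camera images.
- timer: Grey box, 100 x 100 x 90 mm, fixed to the counter, either left or right of the steamer, with a steel disc (68 mm across, 6 mm high) and the orange knob centred on its top. Origin: centre of its underside; z up. Black tick marks on its top show the knob's two end positions.
- knob (a joint): Turn of the orange knob in rad: 0 at rest, grows clockwise seen from above, stop at 1.20. A spring always returns it to 0: torque 0.05 N m at rest, 0.14 N m at the stop. It must be free of the fingers to spring back (opened wide, they clear it).
- knob_grip (a point): Point on the knob's vertical axis at the height to grip it, 128 mm above the counter. The knob is a flat disc 48 mm across and 8 mm high (its underside 32 mm below this point) with an upright bar on it, 46 mm long, 14 mm wide, its top 10 mm above this point and its foot at the disc. The axes turn with the knob: x along the bar, y across its 14 mm width, z up. A white mark lies at the -x end of the bar.
- steamer: Stainless steel bun steamer, an open box 240 x 240 x 110 mm fixed to the counter, buns inside. Origin: centre of its underside; x points to its rear (hinge side, away from the robot), z up.
- lid (a joint): Opening angle of the lid in rad: 0 shut (level), 0.785 at 45 degrees, up to 1.9. It weighs about 0.6 kg (0.4 to 0.85) and falls shut when let go below about 1.3 rad; it is not sprung and the hinge is nearly frictionless.
- lid_hinge (a point): Middle of the lid's hinge line on the steamer's far top edge, 110 mm above the counter. The axes turn with the lid: y along the hinge line, -x along the lid towards the front edge, z out of the lid's top face. The lid is a plate 244 x 244 x 8 mm whose underside lies in this point's x-y plane.
- lid_handle (a point): Centre of the lid's black handle: a round bar 14 mm thick and 110 mm long parallel to the hinge, on a leg at each end, its centre line 40 mm above the lid's top face, so about 158 mm above the counter when shut. In the frame of lid_hinge it lies at x = -210 mm, y = 0, z = +48 mm. Being round, it can turn between the fingers as the lid rises. Axes as lid_hinge.
- pan: Bystander: loose black open pan with pickles, 176 x 108 x 100 mm, beside the steamer on the side where the timer is not. Origin: centre of its underside.
- red_bottle: Bystander: loose dark red squeeze bottle, 60 mm across, 193 mm tall with its nozzle. Origin: centre of its underside.
- yellow_bottle: Bystander: loose yellow squeeze bottle, 60 mm across, 193 mm tall with its nozzle. Origin: centre of its underside.

How it is judged:
On the way, in this order (a step that is already met when the one before it is completed fails the run):
1. the knob is turned to its stop while the lid is shut (value of joint knob above 1.12 rad and value of joint lid below 0.06 rad), for 0.1 s.
2. the knob is let go and has sprung back, the lid still shut (value of joint each of knob, lid below 0.06 rad and contact force between timer and the fingers below 0.1 N), for 0.1 s.
3. the lid is held at 45 degrees, give or take 6 (value of joint lid between 0.68 and 0.89 rad), for 0.3 s.
At the end, for the whole second after the job is handed in: The robot is holding the lid (touching it with at least 0.5 N) steady at 45 degrees, within 6 degrees either way (0.68 to 0.89 rad), no bystander touching the lid, and the knob is back at rest (below 0.06 rad) (all of step 3 and velocity of joint lid between -0.05 and 0.05 rad/s and (contact force between lid and the fingers above 0.5 N or contact force between lid and the arm above 0.5 N) and value of joint knob below 0.06 rad and contact force between lid and pan below 0.1 N and contact force between lid and red_bottle below 0.1 N and contact force between lid and yellow_bottle below 0.1 N); the arm keeps its last pose, push and grip.
It fails at once if the pan or a sauce bottle is moved by more than 30 mm (distance of any of pan, red_bottle, yellow_bottle from where it was at the start of the episode above 0.03 m).
It also fails if it takes over 54 s, if anything falls off the work surface, if the arm or the gripper's body presses on something with over 40 N, if the wrist force passes 120 N, or if a joint passes its speed limit or range.

## Working session

There is one attempt and no reset: what is moved stays moved. The work goes in short steps, Python scripts to look and compute and a shell command to move; the robot and the scene stay as the last step left them, time stands still between calls to the robot, and variables do not carry over. Pictures are saved under pics/ and viewed, at most 10 in all, crops included, and the job is handed in when it is done.

```bash
ls; mkdir -p pics
python3 - <<'E'
from plant import robot, read_camera
import cv2,pickle
for n in("scene","top"):
    d=read_camera(n); cv2.imwrite(f"pics/{n}0.png",d["image"]); pickle.dump(d,open(f"{n}0.pkl","wb"))
    print(d["K"].round(1).tolist(),d["extrinsics"].round(3).tolist())
s=robot.read_state();print(s["t"],s["tool_pos"],s["orientation"],s["opening"])
E
```

```text
pics
[[374.2, 0.0, 318.1], [0.0, 374.2, 202.3], [0.0, 0.0, 1.0]] [[0.148, 0.989, -0.015, -0.09], [0.837, -0.133, -0.531, -0.426], [-0.527, 0.066, -0.847, 1.307], [0.0, 0.0, 0.0, 1.0]]
[[483.6, 0.0, 314.5], [0.0, 483.6, 196.9], [0.0, 0.0, 1.0]] [[0.015, -1.0, 0.003, 0.007], [-0.995, -0.015, -0.096, 0.584], [0.096, -0.002, -0.995, 1.16], [0.0, 0.0, 0.0, 1.0]]
0.1 [ 0.24333418 -0.54790756  0.21769635] [-3.07171461e+00 -6.51178457e-01  2.89038771e-04] 0.0930758690482799
```

View pics/top0.png

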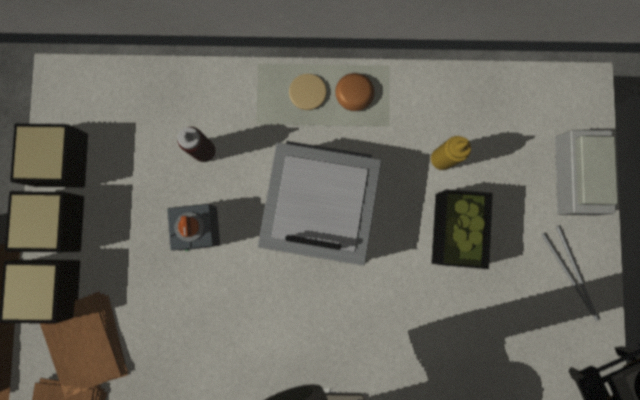

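View pics/scene0.png

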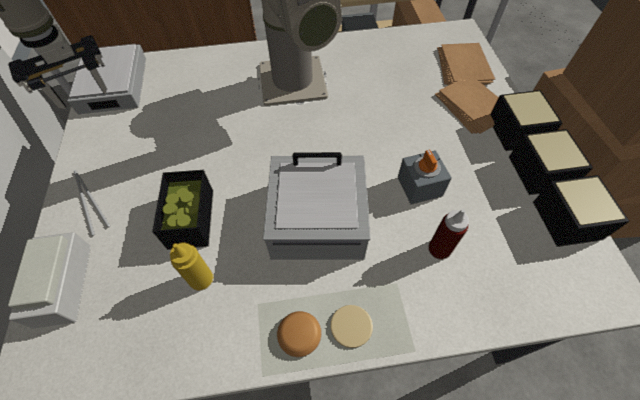

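The top view shows the timer at (190,228), the lid handle at about (313,242), the pan at (463,230), the red bottle at (195,143) and the yellow bottle at (452,152). The timer is on the left (+y) side. Next I'll take the knob and handle from colour masks, plus a magnified crop.

```bash
cat > h.py <<'E'
import numpy as np,cv2
def ray(d,u,v,z):
    E=d["extrinsics"];R=E[:3,:3];c=-R.T@E[:3,3]
    r=R.T@np.linalg.inv(d["K"])@[u,v,1.]
    return c+r*(z-c[2])/r[2]
def proj(d,P):
    E=d["extrinsics"];p=(E[:3,:3]@np.atleast_2d(P).T).T+E[:3,3];p=(d["K"]@p.T).T
    return p[:,:2]/p[:,2:]
def blobs(mask,amin=15):
    n,l,s,c=cv2.connectedComponentsWithStats(mask.astype(np.uint8))
    return [(l==i,s[i],c[i]) for i in range(1,n) if s[i][4]>=amin]
def rect(m):
    ys,xs=np.nonzero(m);return cv2.minAreaRect(np.c_[xs,ys].astype(np.float32))
E
python3 - <<'E'
from h import *;import pickle
t=pickle.load(open("top0.pkl","rb"));s=pickle.load(open("scene0.pkl","rb"))
for n,d,(x0,x1,y0,y1),zb in(("top",t,(160,225,195,260),0),("scene",s,(395,455,145,205),0)):
    im=d["image"].astype(int);b,g,r=im[...,0],im[...,1],im[...,2]
    m=(r>g*1.5)&(r>80);w=np.zeros_like(m);w[y0:y1,x0:x1]=1
    for q,st,c in blobs(m&w):print(n,"knob",st,c,rect(q),ray(d,*c,.128).round(4))
    m=(im.max(2)<45);w[:]=0
    if n=="top":w[225:255,275:350]=1
    else:w[145:170,285:348]=1
    for q,st,c in blobs(m&w):
        R=rect(q);bx=cv2.boxPoints(R);print(n,"handle",c,R,ray(d,*R[0],.160).round(4),[ray(d,*p,.16).round(3).tolist() for p in bx])
a=cv2.resize(t["image"][195:260,160:225],None,fx=6,fy=6,interpolation=cv2.INTER_CUBIC)
b=cv2.resize(s["image"][145:210,392:457],None,fx=6,fy=6,interpolation=cv2.INTER_CUBIC)
cv2.imwrite("pics/crop1.png",np.clip(np.hstack([a,b])*1.5,0,255))
E
```

```text
top knob [178 216  10  20 112] [182.58928571 224.91071429] ((182.14138793945312, 225.69656372070312), (19.183507919311523, 8.4706392288208), 85.2363510131836) [0.5065 0.3099 0.128 ]
top handle [312.58130081 241.86585366] ((313.4706115722656, 241.6687774658203), (53.758296966552734, 5.268741607666016), 9.865806579589844) [0.4734 0.0167 0.16  ] [[0.477, 0.075, 0.16], [0.488, 0.073, 0.16], [0.47, -0.042, 0.16], [0.459, -0.04, 0.16]]
scene knob [419 151  18  22 186] [427.94086022 163.68817204] ((428.64703369140625, 162.91177368164062), (17.256711959838867, 18.637248992919922), 32.47119140625) [0.5207 0.2957 0.128 ]
scene handle [316.21705426 156.02713178] ((316.5, 158.5), (11.0, 47.0), 90.0) [0.4849 0.0175 0.16  ] [[0.458, -0.037, 0.16], [0.477, 0.077, 0.16], [0.511, 0.071, 0.16], [0.493, -0.041, 0.16]][ WARN:0@0.122] global loadsave.cpp:1063 imwrite_ Unsupported depth image for selected encoder is fallbacked to CV_8U.
```

View pics/crop1.png

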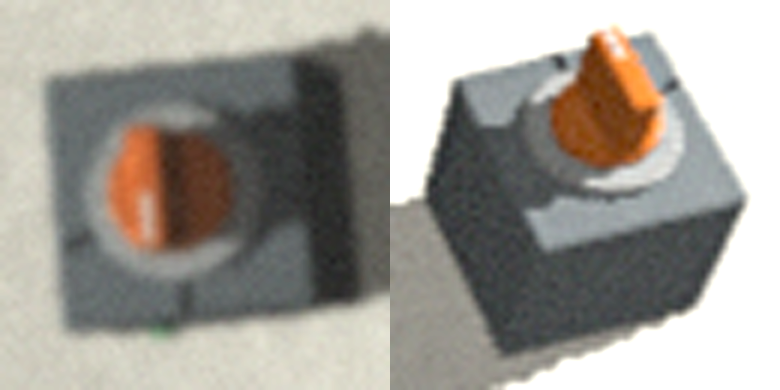

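The crop shows the knob at rest. Its white mark points at the tick nearer the robot, at crop (185,290); the end tick is at crop (80,240), clockwise from it. Next I'll convert these to positions.

Run:
```python
from h import *;import pickle
t=pickle.load(open("top0.pkl","rb"));s=pickle.load(open("scene0.pkl","rb"))
T=lambda u,v,z:ray(t,160+(u+.5)/6-.5,195+(v+.5)/6-.5,z)
S=lambda u,v,z:ray(s,392+(u-390+.5)/6-.5,145+(v+.5)/6-.5,z)
c=[T(*p,.09) for p in((45,75),(300,60),(320,310),(65,330))];print("top corners",np.round(c,3)[:,:2].tolist(),np.mean(c,0).round(4))
for i in range(4):print(np.linalg.norm(c[i]-c[i-1]).round(4),end=" ")
c2=[S(*p,.09) for p in((455,80),(650,35),(745,200),(500,352))];print("\nscene top corners",np.round(c2,3)[:,:2].tolist())
ctr=np.mean(c,0)
print("disc top",T(175,190,.096),"scene",S(604,130,.096))
for u,v in((80,240),(185,290)):
    d=T(u,v,.09)-ctr;print("tick",np.degrees(np.arctan2(d[1],d[0])))
for u,v in((562,63),(672,84)):
    d=S(u,v,.09)-ctr;print("tick s",np.degrees(np.arctan2(d[1],d[0])))
print("bar top ends T",T(135,128,.138),T(145,248,.138),"mark",T(149,215,.138))
print("bar S",S(607,35,.138),S(650,100,.138),"mark",S(614,42,.138))
# handle line direction
a,b=np.array([.4825,.074]),np.array([.4645,-.041]);d=a-b;print("handle yaw",np.degrees(np.arctan2(-d[0],d[1])))
# steamer rim corners in top view, lid top z .118
im=t["image"]
for p in((282,145),(380,158),(365,264),(259,247)):print(p,ray(t,*p,.118)[:2].round(3))
```

```text
top corners [[0.549, 0.358], [0.556, 0.259], [0.46, 0.248], [0.451, 0.346]] [0.5038 0.3028 0.09  ]
0.0987 0.0987 0.0968 0.098 
scene top corners [[0.464, 0.252], [0.453, 0.346], [0.547, 0.357], [0.606, 0.232]]
disc top [0.5047569  0.30421896 0.096     ] scene [0.50563782 0.30626474 0.096     ]
tick 115.6171502381603
tick -176.25999291206716
tick s -178.647440259874
tick s 117.15182767329688
bar top ends T [0.52607972 0.30911509 0.138     ] [0.4819095  0.30361273 0.138     ] mark [0.49405835 0.30263433 0.138     ]
bar S [0.48660258 0.30344433 0.138     ] [0.52318532 0.31051011 0.138     ] mark [0.4907726 0.3052045 0.138    ]
handle yaw -8.895856969663285
(282, 145) [0.693 0.092]
(380, 158) [ 0.667 -0.133]
(365, 264) [ 0.425 -0.1  ]
(259, 247) [0.46  0.139]
```

The knob axis is at about (0.505, 0.305) with the bar at about 6°. The handle is at about (0.474, 0.017), with the steamer yawed about -8.5°. I'll turn by +162° rather than -18° so the last joint keeps its range for the clockwise turn.

```bash
python3 -m inch '[0,0,40,0,100, 130,400,60,70,100, 130,400,60,70,100, 130,400,60,70,100, 130,400,60,70,100, 130,400,60,70,100, 130,400,60,70,100, 130,400,60,70,100, 130,400,60,70,100, 130,400,60,70,100]' 30
python3 -m inch '[130,400,0,70,100, 130,400,0,70,100, 130,400,0,70,100, 130,400,0,70,100, 130,400,0,70,100, 130,400,0,70,100, 130,400,0,70,100, 130,400,0,70,100, 130,400,0,70,100, 130,400,0,70,100]'
python3 -c "
from plant import robot
from scipy.spatial.transform import Rotation as R
import numpy as np
s=robot.read_state();y=R.from_rotvec(s['orientation']).as_matrix()[:,1];print(s['tool_pos'],np.degrees(np.arctan2(y[1],y[0])),s['q'])"
```

```text
t: 0.93
tool_pos: [0.3591, -0.1902, 0.2762]
orientation: [-2.246, -2.196, 0.0]
force: [0.5, 0.0, 0.4]
opening: 0.0928
gripper_force: 0.0
t: 1.77
tool_pos: [0.4879, 0.2064, 0.276]
orientation: [-0.578, -3.088, 0.001]
force: [1.2, -1.5, 0.4]
opening: 0.0929
gripper_force: 0.0
[0.48793712 0.20641077 0.27598925] 68.79999435174744 [ 3.03497420e-01 -7.69155365e-02  1.59554928e+00 -1.26019356e-04
  1.62341642e+00 -8.97295553e-01]
```

```bash
python3 -m inch '[15,60,0,22,100,15,60,0,22,100,15,60,0,22,100,15,60,0,22,100,15,60,0,22,100,15,60,0,22,100,15,60,0,22,100]'
cat > st.py <<'E'
from plant import robot, read_camera
from scipy.spatial.transform import Rotation as R
import numpy as np
s=robot.read_state();y=R.from_rotvec(s['orientation']).as_matrix()[:,1]
print(s['t'],s['tool_pos'].round(4),np.degrees(np.arctan2(y[1],y[0])).round(1),np.round(s['q'],2),np.round(s['force'],1),s['opening'],s['gripper_force'])
E
python3 st.py
```

```text
t: 2.35
tool_pos: [0.5031, 0.2633, 0.2766]
orientation: [-0.004, 3.141, -0.0]
force: [-0.3, -0.4, 0.2]
opening: 0.0929
gripper_force: 0.0
2.35 [0.5031 0.2633 0.2766] 90.2 [ 0.39  0.03  1.49 -0.    1.62 -1.18] [-0.3 -0.4  0.2] 0.09291280425204256 0.0
```

```bash
python3 -m inch '[2,42,0,6,100,2,42,-40,6,100,2,42,-80,6,100,2,42,-115,6,100,2,42,-115,6,100,2,42,-115,6,100]'; python3 st.py
python3 - <<'E'
from h import *;from plant import read_camera
s=read_camera("scene")["image"];t=read_camera("top")["image"]
f=lambda i:cv2.resize(i,None,fx=4,fy=4,interpolation=cv2.INTER_CUBIC)
cv2.imwrite("pics/crop2.png",cv2.convertScaleAbs(np.hstack([f(s[115:215,375:475]),f(t[180:280,140:240])]),alpha=1.5))
E
```

```text
t: 2.85
tool_pos: [0.5036, 0.3047, 0.1598]
orientation: [0.171, -3.132, 0.003]
force: [0.6, -0.2, 0.6]
opening: 0.093
gripper_force: 0.0
2.85 [0.5036 0.3047 0.1598] 96.3 [ 0.46  0.14  1.59 -0.    1.42 -1.22] [ 0.6 -0.2  0.6] 0.09299229370124311 0.0
```

View pics/crop2.png

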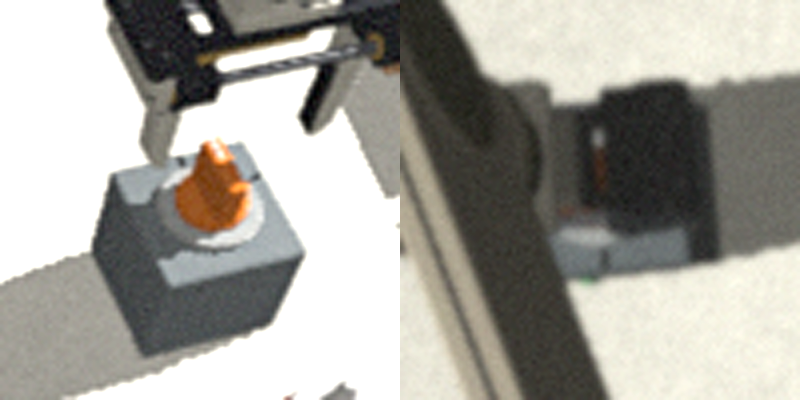

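The scene crop shows the open fingertips at (160,155) and (312,125), straddling the orange bar at (215,150). Next I'll descend and close.

```bash
python3 -m inch '[1,0,-25,0,100,1,0,-48,0,100,1,0,-48,0,60,1,0,-48,0,30,1,0,-48,0,10,1,0,-48,0,0,1,0,-48,0,0,1,0,-48,0,0,1,0,-48,0,0,1,0,-48,0,0]' 25; python3 st.py
```

```text
t: 3.78
tool_pos: [0.5062, 0.3062, 0.1138]
orientation: [-0.175, 3.136, 0.0]
force: [-0.2, -0.6, 0.1]
opening: 0.0442
gripper_force: 0.0
3.7833 [0.5062 0.3062 0.1138] 96.4 [ 0.46  0.18  1.63  0.    1.33 -1.23] [-0.2 -0.6  0.1] 0.04420842210788618 0.0
```

```bash
python3 -m inch '[0,0,0,0,0,0,0,0,0,0,0,0,0,0,0,0,0,0,0,0,0,0,0,0,0,0,0,0,0,0,0,0,0,0,0,0,0,0,0,0,0,0,0,0,0,0,0,0,0,0]' 25; python3 st.py
```

```text
t: 4.62
tool_pos: [0.5059, 0.3063, 0.1134]
orientation: [0.175, -3.137, -0.0]
force: [-0.6, 3.3, -2.0]
opening: 0.014
gripper_force: 25.0
4.6167 [0.5059 0.3063 0.1134] 96.4 [ 0.46  0.18  1.63  0.    1.33 -1.23] [-0.6  3.3 -2. ] 0.01397047535840835 24.96774137020111
```

Gripped: the opening is 14.0 mm, which matches the bar. Now I'll turn clockwise past the stop.

```bash
python3 -m inch '[0,0,0,-7,0,0,0,0,-14,0,0,0,0,-21,0,0,0,0,-28,0,0,0,0,-35,0,0,0,0,-42,0,0,0,0,-49,0,0,0,0,-56,0,0,0,0,-60,0,0,0,0,-63,0]' 40; python3 -m inch '[0,0,0,-3,0,0,0,0,-5,0,0,0,0,-6,0,0,0,0,-6,0,0,0,0,-6,0]'; python3 -c "
exec(open('st.py').read());print(s['wrist_torque'])"
```

```text
t: 5.45
tool_pos: [0.505, 0.3042, 0.1133]
orientation: [-1.495, -2.762, 0.007]
force: [-6.6, -7.9, 6.5]
opening: 0.0136
gripper_force: 40.0
t: 5.87
tool_pos: [0.5048, 0.3041, 0.1133]
orientation: [-1.632, -2.684, 0.008]
force: [-7.7, -6.4, 6.6]
opening: 0.0135
gripper_force: 40.0
5.8667 [0.5048 0.3041 0.1133] 27.4 [ 0.46  0.18  1.63 -0.    1.34 -0.02] [-7.7 -6.4  6.6] 0.013538336290595539 40.04757642745972
[-1.32585399  1.21711731  0.32244271]
```

```bash
python3 -m inch '[0,0,0,-2,0,0,0,0,-3,0,0,0,0,-4,0,0,0,0,-4,0]'; python3 -c "
exec(open('st.py').read());print(s['wrist_torque'])"
```

```text
t: 6.2
tool_pos: [0.5049, 0.304, 0.1133]
orientation: [-1.726, -2.625, 0.008]
force: [-7.4, -8.3, 6.4]
opening: 0.0141
gripper_force: 41.9
6.2 [0.5049 0.304  0.1133] 23.4 [ 0.46  0.18  1.63 -0.    1.34  0.05] [-7.4 -8.3  6.4] 0.014087807635521754 41.86686912551522
[-1.42426484  1.10459143  0.80266572]
```

Run:
```python
from h import *;from plant import read_camera
s=read_camera("scene")["image"]
f=lambda i:cv2.resize(i,None,fx=5,fy=5,interpolation=cv2.INTER_CUBIC)
cv2.imwrite("pics/crop3.png",cv2.convertScaleAbs(f(s[125:215,375:475]),alpha=1.5))
```

```text
(no output)
```

View pics/crop3.png

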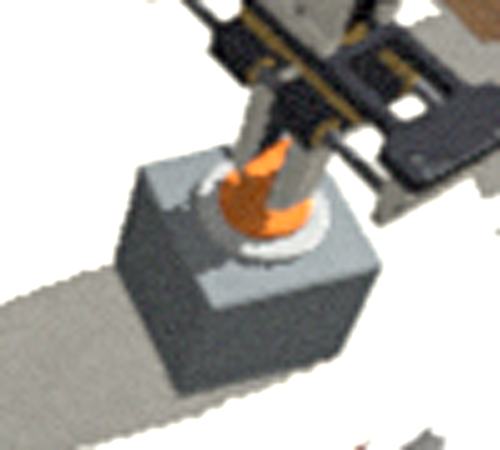

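The bar, at about (275,180), is clamped between the fingers and has turned to the end tick. The wrist torque rose from 0.32 to 0.80 N m, so the knob is against its stop. Next I'll open, wait and rise.

```bash
python3 -m inch '[0,0,0,3,100,0,0,0,3,100,0,0,0,3,100,0,0,0,3,100,0,0,0,3,100,0,0,0,3,100,0,0,0,3,100,0,0,0,3,100,0,0,0,3,100,0,0,0,3,100]'; python3 -m inch '[0,0,0,0,100,0,0,0,0,100,0,0,0,0,100,0,0,0,0,100,0,0,0,0,100,0,0,40,0,100,0,0,80,0,100,0,0,120,0,100,0,-40,140,-7,100,0,-80,140,-14,100]';python3 st.py
```

```text
t: 7.08
tool_pos: [0.506, 0.3064, 0.1135]
orientation: [-1.655, -2.67, -0.0]
force: [-0.6, -0.0, 0.5]
opening: 0.0765
gripper_force: 0.0
t: 7.92
tool_pos: [0.5082, 0.2291, 0.2601]
orientation: [1.967, 2.443, 0.014]
force: [1.2, -1.1, -0.1]
opening: 0.0929
gripper_force: 0.0
7.9167 [0.5082 0.2291 0.2601] 12.3 [ 0.33 -0.01  1.56  0.    1.58  0.12] [ 1.2 -1.1 -0.1] 0.09285583615308989 0.0
```

```bash
python3 -m inch '[-7,-40,0,-7,100,-14,-80,0,-14,100,-20,-120,0,-21,100,-26,-160,0,-21,100,-32,-200,0,-21,100,-32,-210,0,-21,100,-32,-210,-40,-21,100,-32,-210,-60,-21,100,-32,-210,-60,-21,100]'; python3 st.py;  python3 - <<'E'
from h import *;from plant import read_camera
s=read_camera("scene")["image"]
cv2.imwrite("pics/crop4.png",cv2.resize(cv2.convertScaleAbs(s[85:265,250:490],alpha=1.4),None,fx=3,fy=3,interpolation=cv2.INTER_CUBIC))
E
```

```text
t: 8.67
tool_pos: [0.4711, 0.0172, 0.1885]
orientation: [-2.379, -2.044, 0.008]
force: [-0.6, -0.9, -1.2]
opening: 0.0927
gripper_force: 0.0
8.6667 [0.4711 0.0172 0.1885] -8.7 [-0.07 -0.2   1.87  0.    1.48  0.08] [-0.6 -0.9 -1.2] 0.0926788376152321 0.0
```

View pics/crop4.png

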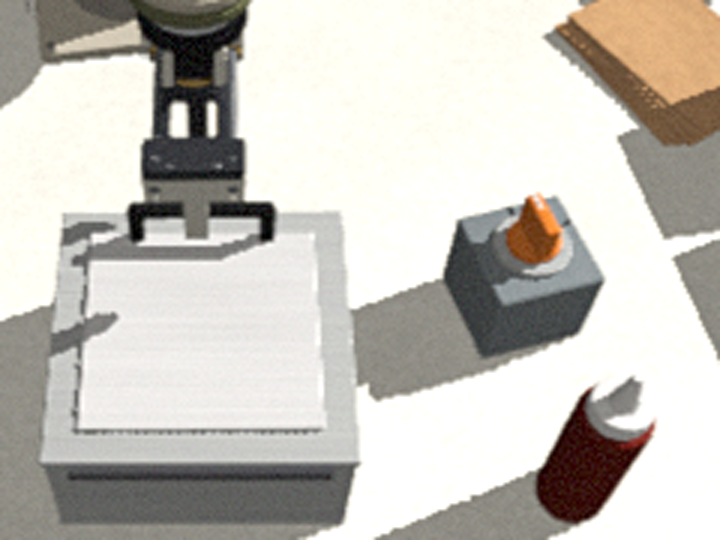

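The knob has sprung back (bar at (540,225)) and the rear finger is centred over the handle bar at (200,215). Next I'll descend and grip.

```bash
python3 -m inch '[2,0,-25,0,100,2,0,-48,0,100,2,0,-48,0,0,2,0,-48,0,0,2,0,-48,0,0,2,0,-48,0,0,2,0,-48,0,0,2,0,-48,0,0,2,0,-48,0,0,2,0,-48,0,0]' 30; python3 -m inch '[0,0,0,0,0,0,0,0,0,0,0,0,0,0,0,0,0,0,0,0,0,0,0,0,0,0,0,0,0,0,0,0,0,0,0,0,0,0,0,0]';python3 st.py
```

```text
t: 9.55
tool_pos: [0.4762, 0.0172, 0.1458]
orientation: [2.382, 2.048, 0.001]
force: [0.3, -0.4, -0.6]
opening: 0.044
gripper_force: 0.0
t: 10.22
tool_pos: [0.4716, 0.0178, 0.145]
orientation: [-2.376, -2.044, 0.011]
force: [-25.0, 2.1, 17.0]
opening: 0.0131
gripper_force: 30.0
10.2167 [0.4716 0.0178 0.145 ] -8.6 [-0.07 -0.16  1.92  0.    1.4   0.08] [-25.    2.1  17. ] 0.013135784860463356 30.00322312116623
```

Gripped, but with a 25 N sideways pull, so the handle sits a few mm nearer the robot. I'll relieve that first.

```bash
python3 -m inch '[-3,0,0,0,0,-5,1,-2,0,0,-5,1,-2,0,0,-5,1,-2,0,0]';python3 st.py
```

```text
t: 10.55
tool_pos: [0.4716, 0.0179, 0.1449]
orientation: [2.381, 2.047, 0.001]
force: [-5.7, -1.2, 11.6]
opening: 0.0131
gripper_force: 30.0
10.55 [0.4716 0.0179 0.1449] -8.6 [-0.07 -0.18  1.93 -0.    1.39  0.08] [-5.7 -1.2 11.6] 0.013079104146319572 30.001784563064575
```

```bash
python3 -m inch '[1,0,9,0,0,4,-1,18,0,0,7,-1,27,0,0,10,-2,36,0,0,14,-2,44,0,0,18,-3,53,0,0,23,-4,61,0,0,28,-4,69,0,0,28,-4,69,0,0,28,-4,69,0,0]' 40;python3 st.py
```

```text
t: 11.38
tool_pos: [0.4985, 0.0137, 0.2129]
orientation: [-2.381, -2.048, 0.004]
force: [-6.4, -2.5, -0.4]
opening: 0.0127
gripper_force: 40.0
11.3833 [0.4985 0.0137 0.2129] -8.6 [-0.07 -0.14  1.77 -0.    1.52  0.08] [-6.4 -2.5 -0.4] 0.01272987086819554 39.99807894229889
```

```bash
python3 -m inch '[5,-1,8,0,0,10,-2,15,0,0,16,-3,23,0,0,22,-3,30,0,0,29,-4,36,0,0,35,-5,43,0,0,42,-6,49,0,0,50,-8,55,0,0,57,-9,60,0,0,65,-10,65,0,0]';python3 -m inch '[0,0,0,0,0,0,0,0,0,0,0,0,0,0,0,0,0,0,0,0]';python3 st.py;python3 - <<'E'
from h import *;from plant import read_camera
s=read_camera("scene")["image"]
cv2.imwrite("pics/s5.png",s)
E
```

```text
t: 12.22
tool_pos: [0.5633, 0.0038, 0.2808]
orientation: [-2.382, -2.048, 0.002]
force: [-15.3, -2.5, 11.7]
opening: 0.0126
gripper_force: 40.0
t: 12.55
tool_pos: [0.5639, 0.0037, 0.2809]
orientation: [2.381, 2.047, 0.0]
force: [-12.4, -2.3, 13.5]
opening: 0.0133
gripper_force: 40.0
12.55 [0.5639 0.0037 0.2809] -8.6 [-0.08  0.01  1.5  -0.    1.63  0.07] [-12.4  -2.3  13.5] 0.01325410356046218 40.00573933124542
```

View pics/s5.png

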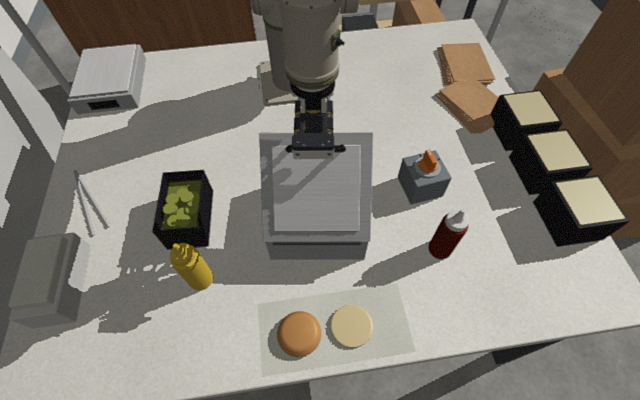

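The lid is up, with its front edge at row 133 (columns 260–372) and the handle at (318,149) in the hand. The knob is at rest and the pan and bottles haven't moved. I'll check the angle against the front corners and let the arm settle.

```bash
python3 -m inch '[0,0,0,0,0,0,0,0,0,0,0,0,0,0,0,0,0,0,0,0,0,0,0,0,0]';python3 st.py;python3 - <<'E'
from h import *;import pickle
s=pickle.load(open("scene0.pkl","rb"))
th=np.radians(-8.6);X=np.array([np.cos(th),np.sin(th),0]);Y=np.array([-np.sin(th),np.cos(th),0]);Z=np.array([0,0,1.])
h=np.array([.4716,.0178,.110])+.21*X
for a in(38,42,45,48,52):
    r=np.radians(a);u=-X*np.cos(r)+Z*np.sin(r);n=X*np.sin(r)+Z*np.cos(r)
    print(a,proj(s,[h+.244*u+.122*k*Y+.008*n for k in(-1,1)]).round(0).tolist(),"handle",proj(s,h+.21*u+.048*n).round(0))
E
```

```text
t: 13.02
tool_pos: [0.5638, 0.0037, 0.2809]
orientation: [2.381, 2.047, 0.0]
force: [-12.4, -2.2, 13.7]
opening: 0.0128
gripper_force: 40.0
13.0167 [0.5638 0.0037 0.2809] -8.6 [-0.08  0.01  1.5  -0.    1.63  0.07] [-12.4  -2.2  13.7] 0.012751230096557367 40.00561773777008
38 [[259.0, 132.0], [370.0, 131.0]] handle [[315. 146.]]
42 [[258.0, 132.0], [371.0, 131.0]] handle [[314. 148.]]
45 [[257.0, 132.0], [372.0, 131.0]] handle [[314. 149.]]
48 [[256.0, 133.0], [373.0, 132.0]] handle [[314. 151.]]
52 [[255.0, 134.0], [374.0, 133.0]] handle [[314. 154.]]
```

The handle row of 149 matches 45°, and the arm readings agree. The lid is steady.

```bash
python3 -c "
from plant import job
print(job.close_job())"
```

```text
the job is handed in; nothing more can be done
None
```

I turned the knob to its stop and let it spring back, then raised the lid to about 45° and handed the job in at about 13 s with the arm still holding it; the pan and both bottles were not moved, and the hand-in gave no verdict.

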